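# Lock the depth stop of the dibbling press

## Robot

A 6-joint arm with a two-finger parallel gripper is mounted at the origin on a cart in front of the work surface, level with it; the furniture and walls round the work are solid. World frame = base frame: x ahead of the robot, y to its left, z up, the work surface at z = 0. Lengths are in mm, angles in rad, forces in N, time in s.
With the tool pointing down it reaches from about 275 to 750 mm from the base axis. Payload 10.2 kg.
Tool frame: the origin (TCP) lies midway between the tips of the shut fingers; the grasp point (between the pads) lies 19 mm behind it; z points along the fingers, y is the line along which they close (so a half turn about z gives the same grasp; the last joint's range is limited). The gripper opens to 85 mm and grips with 20 to 120 N. Pads are 22 mm wide; open, the fingers measure 114 mm over their backs; the gripper's body (76 mm by 85 mm) begins 54 mm behind the grasp point. The pads swing forward as they close: fully open they stand 13 mm farther back than shut.
Start: joints at [0.912, 0.313, 1.498, -0, 1.331, -0.223], TCP at [221.634, 475.93, 203.594] pointing down, gripper open.
Joint ranges: [-2.94, 2.94], [-0.97, 2.17], [0.19, 2.56], [-1.23, 4.37], [0.02, 3.11], [-2.88, 2.88]. Speed limits (rad/s): [2.39, 2.39, 3.01, 3.14, 3.14, 3.14].

## Interface

Orientations are given as a unit quaternion [w, x, y, z].
In Python, from rig import sense, capture, finish_job, find_in, place_of gives the robot as it stands. The module is installed in compiled form; this text tells all that it offers.
- The arm moves only by the shell command python3 -m jog 'ROWS' [FORCE]. ROWS is JSON, a list of rows, each an object of numbers: "tx", "ty", "tz": the shift along the tool's x, y, z in mm; "ax", "ay", "az": the turn, a rotation vector about the tool's x, y, z in rad; "jaw": the closure, from -1 (fully open) to 1 (shut), so that 0 is half open. In form: [{"tx": .., "ty": .., "tz": .., "ax": .., "ay": .., "az": .., "jaw": ..}, ...]. A call has 1 to 5 rows; each row shifts and turns the commanded pose from where the row before left it, along the tool's axes as they then stand; what a row does not reach is not made up. A row lasts 1/8 s, in which the tool goes at most 62.5 mm and 10.7 degrees, less where a joint would pass 70% of its speed; a pose out of reach is approached as far as the arm can. A call with a gripper value outside its range is refused whole. The fingers move at their own pace and stop on an object; FORCE is the grip in N (left out, the last holds). Time passes only in rows, so rows that do not move let the fingers close. It gives the time, the measured TCP pose, the force, the opening and the grip force at its end, in the units of the state.
- sense(): the state, without advancing time (a new reading comes with each control period).
- capture(name): name is "side" or "top"; returns a dict with "color" (420x560x3 uint8, red, green, blue), "depth" (420x560 float32, mm along the optical axis (not along the pixel's ray), 0 where there is no reading), "fx", "fy", "cx", "cy" (pixels), "camera_from_world" (4x4, takes a point from world to camera coordinates). Camera axes: x right, y up, looking along -z (the intrinsics and any distortion apply to the point x, -y, -z); pixel columns grow to the right and rows downward; lengths in mm; the calibration is good to about 2 mm. A picture is of the moment at which its call begins.
- finish_job(): hands the job in; it is judged then, once.
Trained networks look in the newest picture that a camera, given by its name, has taken for a name from the list of things; names that differ only in an ending like _2 or _b are one class to them, and where a whole thing is asked for, a point or a joint stands for the part that bears it (a point fixed in the world has none). Each returns a list of dicts, best first, with "conf" (0 to 1); they miss things now and then, are a little off and sometimes report something else, mostly with a low value. They report only what shows in the picture. A call takes as long as a camera call.
- find_in(query, camera): "centre" ([column, row] in pixels, amid what is visible of it).
- place_of(query, camera): "centre" ([column, row] in pixels: a listed point, or the origin of a listed thing).
The state is a dict: "time_s": time; "joints": joint angles; "dq": joint speeds; "tau": joint torques, N m; "eef_pos": TCP position; "ee_rot": TCP orientation; "force": force on the tool from outside, world axes, zero at the start; "wrist_torque": the same for the moment, N m; "grip_width": opening from 0.0 (shut) to 1.0 (fully open); "grip_force": force on a finger pad.
Only numpy, scipy, OpenCV 4.12 (cv2) and the standard library are available. Lean on these libraries where they do the work, as an engineer would, in place of code of your own. Each camera call takes 0.05 s, during which the arm holds its last target. There are 200 camera calls.

## Task

The stop nut on the dibbling press is set to the sowing depth and must stay at that setting: hold it with the open-ended spanner, slipped on it over the bridge with the handle braced against a guide pin so that it cannot turn clockwise, and tighten the jam nut down against it, firmly but not beyond hand-tight (about 0.5 N m, never over 0.8). Then take the spanner off and lay it flat on the table, clear of the press.

Things in the scene. Friction and masses are not known exactly. Their poses are not given: they have to be found in the camera images.
- press: a small bolted-down dibbling press of grey-painted and bare steel, base 112 x 340 mm; origin under its base centre, y along its long side. Its bridge (flat steel plate 84 x 340 mm, bare on top) has its top 85 mm over the table; a threaded rod (24 mm) stands up through the bridge's middle to 151 mm over the table, carrying the two nuts; on either side a plain steel guide pin rises 35 mm over the bridge
- pin_left (a point): guide pin of 16 mm diameter, 145 mm from the rod along the press's +y; point on its axis at the bridge's top. A spanner fully on the stop nut with its handle along the nut's +x lies on the bridge along this pin's near side (press -x), 2 to 10 degrees short of touching it; clockwise turning brings it up against the pin
- pin_right (a point): the other guide pin, 16 mm, 145 mm from the rod along the press's -y; point on its axis at the bridge's top. A spanner with its handle along the nut's -x stops likewise on this pin's far side
- stop_nut: the lower, thicker steel hexagon nut, 36 mm across flats, 22 mm high; origin at the centre of its underside, which hangs about 4 mm over the bridge; x axis parallel to two of its flats. Right-hand thread, 5 mm pitch: turned clockwise from above a nut goes down 0.8 mm per radian. It turns easily (0.12 N m), so the jam nut drags it round unless it is held
- stop_nut_flat (a point): centre of one flat of the stop nut, at mid-height, 18 mm from its axis (its setting is judged by how far this point has gone round)
- jam_nut: the upper, thinner steel hexagon nut, 36 mm across flats, 16 mm high; origin at the centre of its underside, 0.7 to 1.6 mm over the stop nut; x axis parallel to two of its flats. Same thread, 0.06 N m to turn freely. Once it meets the held stop nut, the torque rises by 3.4 N m per rad; let go, it springs back by that angle and stays on the stop nut. The rod ends about 24 mm above it
- spanner: a loose open-ended steel spanner lying flat, 207 mm long, 10 mm thick, 0.26 kg; origin at the underside below the jaws' centre, x from the jaws along the handle (the jaws open to -x)
- spanner_jaw (a point): centre of the spanner's jaws half-way up, where the nut's axis lies when it is fully on; jaw opening 37.6 mm with flared tips that reach 22 mm beyond this point, head 67 mm wide
- spanner_grip (a point): point on the spanner's straight handle (20 mm wide), half-way up, 70 mm from the jaws' centre, near its balance: grasp here across the handle; the handle ends 185 mm from the jaws' centre
- seed_tin: round tin, 59 mm wide, 34 mm high, a bystander; origin under its centre
- dibber: turned wooden dibber lying on the table, a bystander
- soil_brush: flat brush lying on the table, a bystander
- marker_red: felt marker lying on the table, a bystander

How it is judged:
By the outcome, as a careful person would: the job done as asked, in the order asked, and still so for the second after the job is handed in, with the robot touching nothing.
It also fails if it takes over 72 s, if anything falls off the work surface, if the arm or the gripper's body presses on something with over 40 N, if the wrist force passes 120 N, or if a joint passes its speed limit or range.

## Working session

There is one attempt and no reset: what is moved stays moved. The work goes in short steps, Python scripts to look and compute and a shell command to move; the robot and the scene stay as the last step left them, time stands still between calls to the robot, and variables do not carry over. Pictures are saved under pics/ and viewed, at most 10 in all, crops included, and the job is handed in when it is done.

```bash
mkdir -p pics
cat > h.py <<'E'
import numpy as np, cv2
from rig import sense, capture, finish_job, find_in, place_of
from scipy.spatial.transform import Rotation as R
def ray(c,px):
    T=np.array(c["camera_from_world"]); W=np.linalg.inv(T)
    d=np.array([(px[0]-c["cx"])/c["fx"],-(px[1]-c["cy"])/c["fy"],-1.0])
    return W[:3,3],W[:3,:3]@d
def atz(c,px,z):
    o,d=ray(c,px); return o+d*(z-o[2])/d[2]
def bydepth(c,px):
    o,d=ray(c,px); u,v=int(round(px[0])),int(round(px[1])); p=c["depth"][v-1:v+2,u-1:u+2]; p=p[p>0]
    return o+d*np.median(p) if len(p) else None
def proj(c,P):
    T=np.array(c["camera_from_world"]); q=T[:3,:3]@np.array(P)+T[:3,3]
    return [c["cx"]+c["fx"]*q[0]/-q[2], c["cy"]-c["fy"]*q[1]/-q[2]]
def save(c,n): cv2.imwrite("pics/"+n,c["color"][:,:,::-1])
def st():
    s=sense(); r=R.from_quat(np.roll(s["ee_rot"],-1)).as_matrix()
    print("t",round(s["time_s"],2),"pos",np.round(s["eef_pos"],1),"x",np.round(r[:,0],3),"z",np.round(r[:,2],3),"yawx",round(np.arctan2(r[1,0],r[0,0]),3),"F",np.round(s["force"],1),"M",np.round(s["wrist_torque"],2),"w",round(s["grip_width"],3),"gf",s["grip_force"],"j",np.round(s["joints"],3))
    return s,r
E
python3 - <<'E'
from h import *
np.set_printoptions(suppress=True,precision=1)
st()
for cam in("top","side"):
    c=capture(cam); save(c,cam+"0.png"); print(cam,c["cx"],c["fx"],{k:np.shape(v) for k,v in c.items() if k not in("color","depth")}, np.linalg.inv(c["camera_from_world"])[:3,3])
    for q,z in (("press",0),("pin_left",85),("pin_right",85),("stop_nut",89),("stop_nut_flat",100),("jam_nut",112),("spanner",0),("spanner_jaw",5),("spanner_grip",5),("seed_tin",0),("dibber",0),("soil_brush",0),("marker_red",0)):
        for r in place_of(q,cam)[:2]: print(q,r["conf"],np.array(r["centre"]),atz(c,r["centre"],z),bydepth(c,r["centre"]))
E
```

```text
t 0.0 pos [221.4 475.7 203. ] x [-0.9  0.4  0. ] z [-0. -0. -1.] yawx 2.706 F [-0.5  0.2 -0. ] M [ 0. -0. -0.] w 1.001 gf 0.0 j [ 0.9  0.3  1.5  0.   1.3 -0.2]
top 278.6092145069111 481.6443171820496 {'fx': (), 'fy': (), 'cx': (), 'cy': (), 'camera_from_world': (4, 4)} [ 465.3   21.1 1115.3]
press 0.86 [314.8 170.4] [649.9 -32.1   0. ] [628.8 -26.1 127.5]
press 0.44 [237.  257.5] [447.4 148.7   0. ] [447.4 148.6   0.9]
pin_left 0.87 [249.5 159.1] [661.2 113.1  85. ] [655.9 110.6 113.2]
pin_left 0.46 [205.5 263.9] [435.1 206.4  85. ] [432.9 219.9   9.9]
pin_right 0.97 [386.3 171. ] [ 633.8 -181.3   85. ] [ 628.1 -174.5  119.8]
pin_right 0.64 [327.6 259.8] [443.9 -54.1  85. ] [442.9 -57.8  34.7]
stop_nut 0.47 [316.3 166.2] [644.3 -31.2  89. ] [636.6 -28.9 132.7]
stop_nut_flat 0.45 [316.  156.2] [663.9 -30.1 100. ] [653.9 -27.5 150.9]
jam_nut 0.69 [320.  161.3] [650.6 -37.8 112. ] [643.2 -35.5 151.9]
spanner 0.91 [235.  256.7] [449.2 153.3   0. ] [449.2 153.1   1.5]
spanner_jaw 0.93 [235.4 259. ] [444.  151.8   5. ] [443.9 152.3   0.2]
spanner_grip 0.86 [207.6 264.7] [430.9 215.9   5. ]
[... 1060 characters left out ...]
]
spanner_jaw 0.7 [214.9 218.5] [449.1 141.9   5. ] [449.1 149.7   0.2]
spanner_jaw 0.64 [327.1 214.4] [712.9 129.4   5. ] [659.3 -45.9 113.5]
spanner_grip 0.74 [207.7 200.1] [434.3 231.4   5. ] [434.4 221.   10.8]
seed_tin 0.86 [211.6 274.1] [436.  -55.2   0. ] [436.4 -87.1  25.2]
seed_tin 0.7 [315.9 259.4] [647.7 -34.1   0. ] [ 616.1 -145.2   85.2]
dibber 0.92 [199.8 333.8] [ 412.8 -207.7    0. ] [ 412.8 -208.4    0.7]
dibber 0.26 [210.9 276.4] [434.5 -62.1   0. ] [434.8 -86.2  19.3]
soil_brush 0.66 [319.3 211.1] [700.4 154.9   0. ] [642.4 -49.7 124.2]
soil_brush 0.48 [323.1 203. ] [719.3 192.8   0. ] [650.6 -42.2 136.8]
marker_red 0.62 [266.9 180.9] [595.9 330.    0. ] [595.2 325.1   2.5]
```

View pics/top0.png

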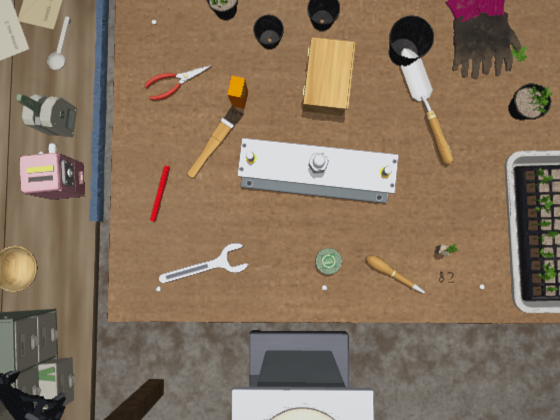

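View pics/side0.png

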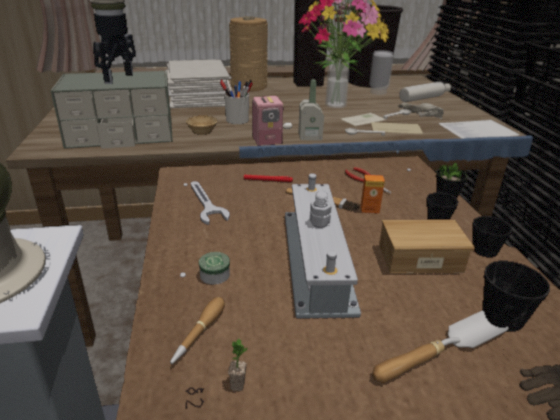

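The top view shows the press bridge with rod at about (318,162) and pins at (250,157) and (387,171). The spanner lies with its jaws at about (235,259) and its handle end at about (162,278). The side view confirms both. Next I'll refine with depth and crops.

```bash
cat > m.py <<'E'
from h import *
def cloud(c):
    v,u=np.mgrid[0:420,0:560]; W=np.linalg.inv(c["camera_from_world"])
    d=np.stack([(u-c["cx"])/c["fx"],-(v-c["cy"])/c["fy"],-np.ones(u.shape)],-1)*c["depth"][...,None]
    return d@W[:3,:3].T+W[:3,3]
def rect(P): return cv2.minAreaRect(P[:,:2].astype(np.float32))
E
python3 - <<'E'
from m import *
np.set_printoptions(suppress=True,precision=1)
c=capture("top"); P=cloud(c); z=P[...,2]
m=(abs(z-85)<6)&(abs(P[...,0]-650)<90)&(abs(P[...,1]+30)<220); print("bridge",rect(P[m]),P[m].mean(0),m.sum())
g=c["color"].astype(int)
m=(z>5)&(z<20)&(abs(P[...,0]-440)<60)&(P[...,1]>90)&(P[...,1]<330); print("spanner",rect(P[m]),P[m].mean(0),m.sum())
h=m&(P[...,1]>200); Q=P[h][:,:2]; mu=Q.mean(0); d=np.linalg.svd(Q-mu,full_matrices=False)[2][0]; print("handle",mu,d,np.arctan2(d[1],d[0]), Q[:,1].max(), P[m][:,1].min())
for lo,hi in((118,138),(140,160)):
    m=(z>lo)&(z<hi)&(abs(P[...,0]-645)<40)&(abs(P[...,1]+35)<40); print(lo,P[m].mean(0),m.sum(),rect(P[m]))
for y in(111,-177):
    m=(z>105)&(abs(P[...,0]-648)<40)&(abs(P[...,1]-y)<30); print("pin",P[m].mean(0),m.sum())
s=capture("side")
for cc,(u,v),n in((c,(318,163),"a"),(s,(321,212),"b")):
    k=cc["color"][v-25:v+25,u-30:u+30,::-1]; cv2.imwrite(f"pics/z{n}.png",cv2.resize(k,None,fx=6.6,fy=6.6,interpolation=cv2.INTER_CUBIC))
a=[cv2.imread(f"pics/z{n}.png") for n in "ab"]; cv2.imwrite("pics/nut.png",np.hstack(a))
E
```

```text
bridge ((647.1089477539062, -33.17866516113281), (340.3568115234375, 84.69437408447266), 83.48107147216797) [646.1 -34.1  85.1] 5626
spanner ((443.13690185546875, 213.0657501220703), (116.16686248779297, 232.257568359375), 2.2608730792999268) [429.3 219.6  10.1] 924
handle [417.7 263.4] [ 0.3 -1. ] -1.280597810600813 327.4202394775889 94.90108884842604
118 [642.9 -32.  128.5] 155 ((646.2933959960938, -33.71742248535156), (39.6679573059082, 35.86606979370117), 34.290374755859375)
140 [646.8 -33.1 150.1] 116 ((646.9502563476562, -33.656497955322266), (22.398948669433594, 23.024497985839844), 47.273216247558594)
pin [662.5 110.1 118.5] 56
pin [ 630.1 -176.1  118.6] 62
```

View pics/nut.png

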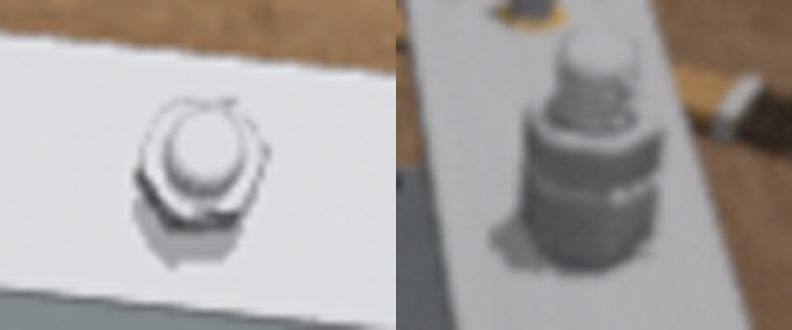

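The left crop (top camera) shows the jam nut hex centred at crop (203,160), with its flats roughly parallel to world +y, tilted to about 95–97°. The right crop (side camera) shows the two nuts stacked with a thin gap. Next I'll refine the spanner pose.

Run:
```python
from m import *
np.set_printoptions(suppress=True,precision=1)
c=capture("top"); P=cloud(c); z=P[...,2]
m=((z>6)&(z<16)&(abs(P[...,0]-440)<70)&(P[...,1]>90)&(P[...,1]<350)).astype(np.uint8)
n,l,s,ce=cv2.connectedComponentsWithStats(m); i=1+np.argmax(s[1:,4]); m=l==i; print(s[i])
Q=P[m][:,:2]
for lo,hi in((195,330),(195,280),(215,300)):
    h=Q[(Q[:,1]>lo)&(Q[:,1]<hi)]; k=[]
    mu=h.mean(0); d=np.linalg.svd(h-mu,full_matrices=False)[2][0]; d*=np.sign(d[1]); 
    print("handle",mu,np.degrees(np.arctan2(d[1],d[0])),len(h),[f(Q@d) for f in(min,max)], "perp",[ (Q@np.array([-d[1],d[0]])).min(),(Q@np.array([-d[1],d[0]])).max(), mu@np.array([-d[1],d[0]])])
k=c["color"][225:300,145:265,::-1]; cv2.imwrite("pics/sp.png",cv2.resize(k,None,fx=6,fy=6,interpolation=cv2.INTER_CUBIC))
```

```text
[159 243  89  40 865]
handle [416.6 261. ] 106.15944250873473 496 [np.float64(-1.906146904923006), np.float64(203.6967041559485)] perp [np.float64(-505.0280367836365), np.float64(-439.17935675793103), np.float64(-472.80597659629507)]
handle [423.3 237.7] 106.60116244577465 318 [np.float64(-5.72325631162301), np.float64(200.0568258126779)] perp [np.float64(-505.19785662236643), np.float64(-439.36412790418495), np.float64(-473.53850674063415)]
handle [417.5 257.9] 106.80193652784587 325 [np.float64(-7.458140627615241), np.float64(198.39845559486045)] perp [np.float64(-505.26511934311554), np.float64(-439.43947991936056), np.float64(-474.17149104260903)]
```

View pics/sp.png

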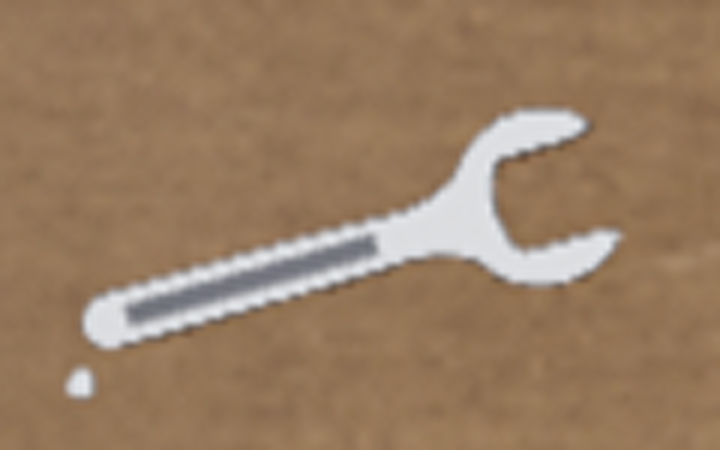

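```bash
cat > go.py <<'E'
import sys
from h import *
def to(x,y,z,deg):
    s,r=st(); d=r.T@(np.array([x,y,z])-s["eef_pos"]); yaw=np.arctan2(r[1,0],r[0,0])
    a=(np.radians(deg)-yaw+np.pi)%(2*np.pi)-np.pi
    tilt=r.T@np.cross(r[:,2],[0,0,-1])
    print("shift tool",np.round(d,1),"az",round(-a,3),"tilt fix",np.round(tilt,3))
to(*map(float,sys.argv[1:]))
E
python3 -m jog '[{"tx":-42,"ty":-21},{"tx":-42,"ty":-21},{"tx":-42,"ty":-21},{"tx":-42,"ty":-21},{"tx":-42,"ty":-21}]' 40
python3 -m jog '[{"tx":-42,"ty":-21,"az":0.17},{"az":0.17},{"az":0.17},{"az":0.17},{"az":0.17}]'
python3 go.py 428.8 217.9 60 106.3
```

```text
t 1.55 pos [221.6 475.9 203.6] x [-0.907  0.422  0.   ] z [-0. -0. -1.] yawx 2.706 F [-0.5 -0.5  0. ] M [0.   0.01 0.01] w 1.003 gf 0.0 j [ 0.912  0.313  1.498  0.     1.331 -0.223]
shift tool [-296.7 -146.5  143.6] az 0.851 tilt fix [-0. -0.  0.]schema error: expected keys tx, ty, tz, ax, ay, az, jaw
schema error: expected keys tx, ty, tz, ax, ay, az, jaw
```

```bash
python3 -m jog '[{"tx":-42,"ty":-21,"tz":0,"ax":0,"ay":0,"az":0,"jaw":-1},{"tx":-42,"ty":-21,"tz":0,"ax":0,"ay":0,"az":0,"jaw":-1},{"tx":-42,"ty":-21,"tz":0,"ax":0,"ay":0,"az":0,"jaw":-1},{"tx":-42,"ty":-21,"tz":0,"ax":0,"ay":0,"az":0,"jaw":-1},{"tx":-42,"ty":-21,"tz":0,"ax":0,"ay":0,"az":0,"jaw":-1}]' 40
python3 -m jog '[{"tx":-42,"ty":-21,"tz":40,"ax":0,"ay":0,"az":0.17,"jaw":-0.4},{"tx":0,"ty":0,"tz":40,"ax":0,"ay":0,"az":0.17,"jaw":-0.4},{"tx":0,"ty":0,"tz":40,"ax":0,"ay":0,"az":0.17,"jaw":-0.4},{"tx":0,"ty":0,"tz":0,"ax":0,"ay":0,"az":0.17,"jaw":-0.4},{"tx":0,"ty":0,"tz":0,"ax":0,"ay":0,"az":0.17,"jaw":-0.4}]'
python3 go.py 428.8 217.9 60 106.3
```

```text
time_s: 2.17
eef_pos: [368.5, 290.8, 203.7]
ee_rot: [0.0, 0.216, 0.976, 0.0]
force: [1.2, -0.2, 0.5]
grip_width: 1.002
grip_force: 0.0
time_s: 2.8
eef_pos: [396.8, 255.2, 83.2]
ee_rot: [-0.0, 0.602, 0.799, -0.0]
force: [-0.1, -0.1, 0.2]
grip_width: 0.699
grip_force: 0.0
t 2.8 pos [396.8 255.2  83.2] x [-0.276  0.961 -0.   ] z [-0.001 -0.    -1.   ] yawx 1.85 F [-0.1 -0.1  0.2] M [-0.   -0.05 -0.03] w 0.699 gf 0.0 j [0.323 0.338 1.809 0.    0.996 0.043]
shift tool [-44.7  20.5  23.2] az -0.005 tilt fix [-0.001  0.    -0.   ]
```

```bash
python3 -m jog '[{"tx":-22.3,"ty":10.2,"tz":0,"ax":0,"ay":0,"az":0,"jaw":-0.2},{"tx":-22.3,"ty":10.2,"tz":23,"ax":0,"ay":0,"az":0,"jaw":-0.2},{"tx":0,"ty":0,"tz":35,"ax":0,"ay":0,"az":0,"jaw":-0.2},{"tx":0,"ty":0,"tz":23,"ax":0,"ay":0,"az":0,"jaw":-0.2},{"tx":0,"ty":0,"tz":0,"ax":0,"ay":0,"az":0,"jaw":-0.2}]'
python3 -m jog '[{"tx":0,"ty":0,"tz":0,"ax":0,"ay":0,"az":0,"jaw":1},{"tx":0,"ty":0,"tz":0,"ax":0,"ay":0,"az":0,"jaw":1},{"tx":0,"ty":0,"tz":0,"ax":0,"ay":0,"az":0,"jaw":1},{"tx":0,"ty":0,"tz":0,"ax":0,"ay":0,"az":0,"jaw":1}]' 60
python3 go.py 428.8 217.9 2 106.3
```

```text
time_s: 3.42
eef_pos: [428.2, 218.0, 1.6]
ee_rot: [-0.001, 0.6, 0.8, -0.001]
force: [-0.1, 0.4, -0.9]
grip_width: 0.603
grip_force: 0.0
time_s: 3.92
eef_pos: [429.2, 218.3, 2.9]
ee_rot: [0.0, 0.599, 0.8, 0.0]
force: [-0.2, -0.6, -0.1]
grip_width: 0.0
grip_force: 0.0
t 3.92 pos [429.2 218.3   2.9] x [-0.281  0.96  -0.   ] z [ 0.001  0.    -1.   ] yawx 1.856 F [-0.2 -0.6 -0.1] M [ 0. -0. -0.] w 0.0 gf 0.0 j [ 0.227  0.49   1.843 -0.     0.808 -0.058]
shift tool [-0.3 -0.5  0.9] az 0.001 tilt fix [0.001 0.    0.   ]
```

Run:
```python
from h import *
c=capture("top"); s=capture("side"); print(proj(c,[429,218,3]),proj(s,[429,218,3]))
a=cv2.resize(c["color"][220:300,140:260,::-1],(400,267)); b=cv2.resize(s["color"][160:240,150:270,::-1],(400,267))
cv2.imwrite("pics/miss.png",np.hstack([a,b]))
for cam in("top","side"):
    for q in("spanner_jaw","spanner_grip"): print(q,[(r["conf"],atz(c if cam=="top" else s,r["centre"],5)) for r in place_of(q,cam)[:1]])
```

```text
[np.float64(206.83926188384152), np.float64(265.508340764699)] [np.float64(205.66886097464788), np.float64(203.57683343189638)]
spanner_jaw [(0.88, array([443.78813126, 147.83585965,   5.        ]))]
spanner_grip [(0.72, array([434.36033727, 210.85193716,   5.        ]))]
spanner_jaw [(0.81, array([452.86067849, 151.74364044,   5.        ]))]
spanner_grip [(0.68, array([430.27500473, 225.25096278,   5.        ]))]
```

View pics/miss.png

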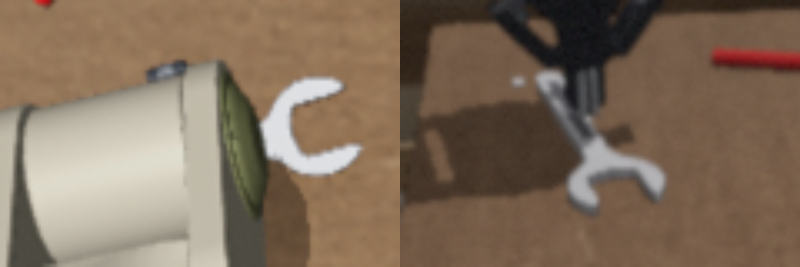

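Run:
```python
from m import *
np.set_printoptions(suppress=True,precision=0,linewidth=200)
s=capture("side"); 
cv2.imwrite("pics/miss2.png",cv2.resize(s["color"][160:220,175:245,::-1],(700,600),interpolation=cv2.INTER_CUBIC))
P=cloud(s); 
for v in range(180,206,2): print(v,[tuple(P[v,u].round()) for u in range(200,214,3)])
```

```text
180 [(np.float64(420.0), np.float64(206.0), np.float64(74.0)), (np.float64(427.0), np.float64(203.0), np.float64(75.0)), (np.float64(433.0), np.float64(216.0), np.float64(69.0)), (np.float64(440.0), np.float64(212.0), np.float64(70.0)), (np.float64(448.0), np.float64(349.0), np.float64(1.0))]
182 [(np.float64(419.0), np.float64(206.0), np.float64(69.0)), (np.float64(426.0), np.float64(208.0), np.float64(68.0)), (np.float64(433.0), np.float64(208.0), np.float64(67.0)), (np.float64(440.0), np.float64(212.0), np.float64(65.0)), (np.float64(448.0), np.float64(342.0), np.float64(-1.0))]
184 [(np.float64(419.0), np.float64(206.0), np.float64(63.0)), (np.float64(426.0), np.float64(210.0), np.float64(61.0)), (np.float64(433.0), np.float64(207.0), np.float64(62.0)), (np.float64(440.0), np.float64(211.0), np.float64(60.0)), (np.float64(447.0), np.float64(325.0), np.float64(1.0))]
186 [(np.float64(419.0), np.float64(207.0), np.float64(58.0)), (np.float64(425.0), np.float64(211.0), np.float64(55.0)), (np.float64(433.0), np.float64(203.0), np.float64(59.0)), (np.float64(440.0), np.float64(217.0),
[... 2017 characters left out ...]
(np.float64(438.0), np.float64(222.0), np.float64(10.0)), (np.float64(445.0), np.float64(240.0), np.float64(-0.0))]
202 [(np.float64(415.0), np.float64(228.0), np.float64(3.0)), (np.float64(423.0), np.float64(215.0), np.float64(9.0)), (np.float64(430.0), np.float64(207.0), np.float64(13.0)), (np.float64(437.0), np.float64(207.0), np.float64(13.0)), (np.float64(445.0), np.float64(226.0), np.float64(2.0))]
204 [(np.float64(415.0), np.float64(222.0), np.float64(1.0)), (np.float64(423.0), np.float64(209.0), np.float64(7.0)), (np.float64(430.0), np.float64(200.0), np.float64(12.0)), (np.float64(437.0), np.float64(201.0), np.float64(11.0)), (np.float64(444.0), np.float64(199.0), np.float64(12.0))]
```

View pics/miss2.png

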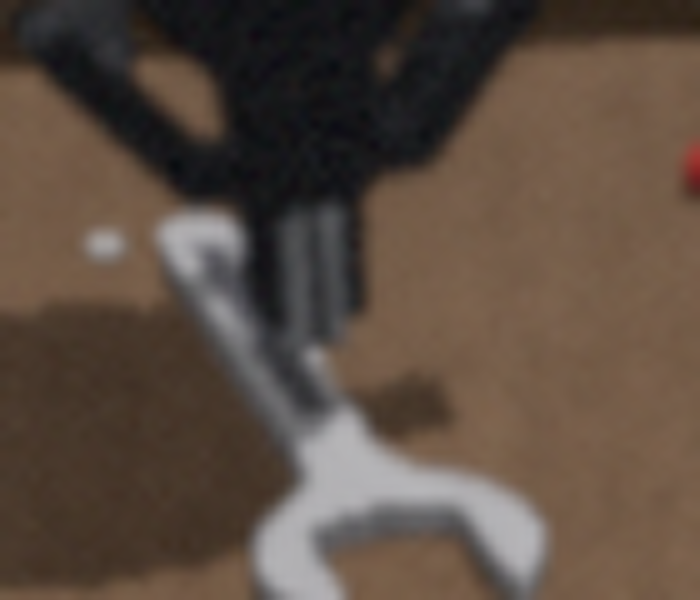

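The picture shows the shut fingers ending about 26 mm above the handle (tip at about (207,195), z≈30). So the fingertips are higher than the reported TCP. I'll open and go lower while feeling for contact.

```bash
python3 -m jog '[{"tx":0,"ty":0,"tz":0,"ax":0,"ay":0,"az":0,"jaw":0},{"tx":0,"ty":0,"tz":0,"ax":0,"ay":0,"az":0,"jaw":0},{"tx":0,"ty":0,"tz":6,"ax":0,"ay":0,"az":0,"jaw":0},{"tx":0,"ty":0,"tz":6,"ax":0,"ay":0,"az":0,"jaw":0},{"tx":0,"ty":0,"tz":0,"ax":0,"ay":0,"az":0,"jaw":0}]'
python3 -m jog '[{"tx":0,"ty":0,"tz":4,"ax":0,"ay":0,"az":0,"jaw":0},{"tx":0,"ty":0,"tz":4,"ax":0,"ay":0,"az":0,"jaw":0},{"tx":0,"ty":0,"tz":0,"ax":0,"ay":0,"az":0,"jaw":0}]'
```

```text
time_s: 4.9
eef_pos: [428.6, 218.2, -10.0]
ee_rot: [-0.0, 0.6, 0.8, -0.0]
force: [-0.2, -0.1, 0.7]
grip_width: 0.502
grip_force: 0.0
time_s: 5.28
eef_pos: [428.8, 218.2, -17.7]
ee_rot: [-0.0, 0.6, 0.8, -0.0]
force: [-0.4, -0.7, 1.7]
grip_width: 0.497
grip_force: 0.0
```

```bash
python3 -m jog '[{"tx":0,"ty":0,"tz":3,"ax":0,"ay":0,"az":0,"jaw":0},{"tx":0,"ty":0,"tz":2,"ax":0,"ay":0,"az":0,"jaw":0},{"tx":0,"ty":0,"tz":0,"ax":0,"ay":0,"az":0,"jaw":0}]'
python3 -m jog '[{"tx":0,"ty":0,"tz":0,"ax":0,"ay":0,"az":0,"jaw":1},{"tx":0,"ty":0,"tz":0,"ax":0,"ay":0,"az":0,"jaw":1},{"tx":0,"ty":0,"tz":0,"ax":0,"ay":0,"az":0,"jaw":1},{"tx":0,"ty":0,"tz":0,"ax":0,"ay":0,"az":0,"jaw":1}]' 60
python3 go.py 428.8 217.9 -20 106.3
```

```text
time_s: 5.65
eef_pos: [428.9, 218.2, -22.5]
ee_rot: [-0.0, 0.6, 0.8, -0.0]
force: [0.5, -0.3, -0.7]
grip_width: 0.5
grip_force: 0.0
time_s: 6.15
eef_pos: [429.2, 218.3, -22.1]
ee_rot: [0.0, 0.6, 0.8, 0.0]
force: [-1.0, 0.7, 5.6]
grip_width: 0.194
grip_force: 58.8
t 6.15 pos [429.2 218.3 -22.1] x [-0.281  0.96  -0.   ] z [ 0.001  0.    -1.   ] yawx 1.856 F [-1.   0.7  5.6] M [-0.02  0.21 -0.05] w 0.194 gf 58.817235231399536 j [ 0.227  0.537  1.854 -0.     0.75  -0.058]
shift tool [-0.3 -0.5 -2.1] az 0.0 tilt fix [ 0.001  0.    -0.   ]
```

```bash
python3 -m jog '[{"tx":0,"ty":0,"tz":-20,"ax":0,"ay":0,"az":0,"jaw":1},{"tx":0,"ty":0,"tz":-40,"ax":0,"ay":0,"az":0,"jaw":1},{"tx":0,"ty":0,"tz":-40,"ax":0,"ay":0,"az":0,"jaw":1},{"tx":0,"ty":0,"tz":-30,"ax":0,"ay":0,"az":0,"jaw":1},{"tx":0,"ty":0,"tz":0,"ax":0,"ay":0,"az":0,"jaw":1}]' 90
python3 -m jog '[{"tx":-36,"ty":31,"tz":0,"ax":0,"ay":0,"az":0,"jaw":1},{"tx":-36,"ty":31,"tz":0,"ax":0,"ay":0,"az":0,"jaw":1},{"tx":-36,"ty":31,"tz":0,"ax":0,"ay":0,"az":0,"jaw":1},{"tx":-36,"ty":31,"tz":0,"ax":0,"ay":0,"az":0,"jaw":1},{"tx":-36,"ty":31,"tz":0,"ax":0,"ay":0,"az":0.16,"jaw":1}]'
python3 go.py 632.4 85.8 70 97
python3 - <<'E'
from m import *
np.set_printoptions(suppress=True,precision=1)
for cam in("top","side"):
    c=capture(cam)
    for q in("spanner_jaw","spanner_grip"): print(cam,q,[(r["conf"],bydepth(c,r["centre"]),atz(c,r["centre"],130)) for r in place_of(q,cam)[:1]])
E
```

```text
time_s: 6.78
eef_pos: [429.8, 218.5, 108.8]
ee_rot: [0.001, 0.599, 0.8, 0.001]
force: [0.0, -0.1, -2.7]
grip_width: 0.175
grip_force: 88.5
time_s: 7.4
eef_pos: [628.7, 88.1, 104.9]
ee_rot: [-0.001, 0.663, 0.749, -0.001]
force: [0.1, 0.7, -2.9]
grip_width: 0.172
grip_force: 88.6
t 7.4 pos [628.7  88.1 104.9] x [-0.121  0.993  0.001] z [-0.004  0.    -1.   ] yawx 1.692 F [ 0.1  0.7 -2.9] M [ 0.01 -0.03 -0.01] w 0.172 gf 88.57405761867994 j [-0.045  0.639  1.262  0.     1.244 -0.166]
shift tool [-2.8  3.5 34.9] az -0.001 tilt fix [-0.003 -0.001  0.   ]
top spanner_jaw [(0.58, array([648.2,  15.8,  86.8]), array([640.5,  16.1, 130. ]))]
top spanner_grip []
side spanner_jaw [(0.71, array([652.6, 106.4,  85.9]), array([632.7,  24.9, 130. ]))]
side spanner_grip [(0.76, array([624.8,  73.9, 137.6]), array([628.2,  89.1, 130. ]))]
```

```bash
python3 -m jog '[{"tx":-2,"ty":3,"tz":0,"ax":0,"ay":0,"az":0,"jaw":1},{"tx":0,"ty":0,"tz":18,"ax":0,"ay":0,"az":0,"jaw":1},{"tx":0,"ty":0,"tz":16,"ax":0,"ay":0,"az":0,"jaw":1},{"tx":0,"ty":0,"tz":0,"ax":0,"ay":0,"az":0,"jaw":1}]'
python3 go.py 632.4 85.8 63 97
python3 - <<'E'
from m import *
np.set_printoptions(suppress=True,precision=1)
for cam in("top","side"):
    c=capture(cam); print(cam,proj(c,[647,-33.3,100]),proj(c,[640.9,16.3,97]))
    for q in("spanner_jaw","spanner_grip","pin_left"): print(cam,q,[(r["conf"],bydepth(c,r["centre"]),atz(c,r["centre"],97)) for r in place_of(q,cam)[:1]])
    u,v=((290,165) if cam=="top" else (318,200)); k=c["color"][v-40:v+40,u-53:u+53,::-1]
    P=cloud(c); globals()[cam]=cv2.resize(k,(400,302),interpolation=cv2.INTER_CUBIC)
    if cam=="top":
        m=(P[...,2]>94)&(P[...,2]<112)&(P[...,1]>-12)&(P[...,1]<45)&(abs(P[...,0]-640)<50); Q=P[m]; print(m.sum(),Q.min(0),Q.max(0),rect(Q))
cv2.imwrite("pics/on.png",np.hstack([top,side]))
E
```

```text
time_s: 8.2
eef_pos: [630.4, 87.6, 71.4]
ee_rot: [-0.002, 0.662, 0.75, -0.001]
force: [0.1, 0.5, -2.9]
grip_width: 0.175
grip_force: 88.8
t 8.2 pos [630.4  87.6  71.4] x [-0.125  0.992  0.001] z [-0.004  0.    -1.   ] yawx 1.696 F [ 0.1  0.5 -2.9] M [0.06 0.   0.  ] w 0.175 gf 88.79835185303818 j [-0.046  0.677  1.289  0.     1.18  -0.171]
shift tool [-2.1  1.8  8.3] az 0.003 tilt fix [-0.004 -0.001  0.   ]
top [np.float64(317.5522337302253), np.float64(164.02278092185287)] [np.float64(294.2173384538322), np.float64(167.2195506651582)]
top spanner_jaw [(0.82, array([642.2,  20.2,  85.9]), array([640.3,  20.2,  97. ]))]
top spanner_grip []
top pin_left []
163 [604.6  -6.5  95.2] [670.8  31.7 108.6] ((633.9765625, 7.617696762084961), (36.133148193359375, 66.94900512695312), 71.76966094970703)
side [np.float64(318.7735915416707), np.float64(217.41624315922985)] [np.float64(310.04316017309276), np.float64(206.2190349442344)]
side spanner_jaw [(0.8, array([630.1, -26.1, 125.4]), array([642.6,  22.4,  97. ]))]
side spanner_grip [(0.78, array([634.5,  87.6, 105.7]), array([638.2, 104. ,  97. ]))]
side pin_left [(0.63, array([666.2,  94.7,  87.8]), array([661.8,  77.9,  97. ]))]
```

View pics/on.png

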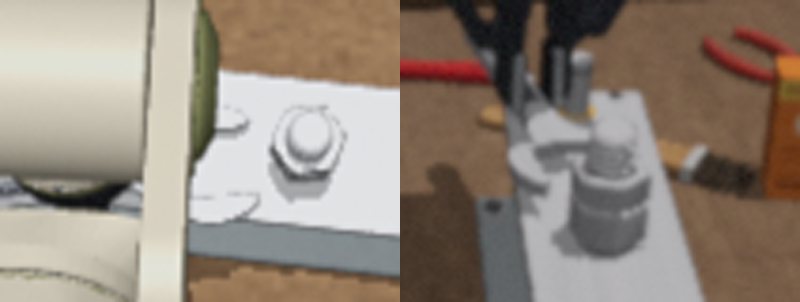

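The jaws straddle the bridge ahead of the nut, with tips at about (235,122) and (245,205) in the left crop, and the nut at (310,140) lies centrally between them. I'll lower to just above the bridge and slide on.

```bash
python3 -m jog '[{"tx":0,"ty":1.8,"tz":4,"ax":0,"ay":0,"az":0,"jaw":1},{"tx":0,"ty":0,"tz":3.5,"ax":0,"ay":0,"az":0,"jaw":1},{"tx":0,"ty":0,"tz":0,"ax":0,"ay":0,"az":0,"jaw":1}]'
python3 -m jog '[{"tx":-8,"ty":0,"tz":0,"ax":0,"ay":0,"az":0,"jaw":1},{"tx":-8,"ty":0,"tz":0,"ax":0,"ay":0,"az":0,"jaw":1},{"tx":-6,"ty":0,"tz":0,"ax":0,"ay":0,"az":0,"jaw":1},{"tx":0,"ty":0,"tz":0,"ax":0,"ay":0,"az":0,"jaw":1}]'
python3 go.py 638.5 36.2 63 97
```

```text
time_s: 8.98
eef_pos: [633.1, 87.7, 65.6]
ee_rot: [-0.0, 0.662, 0.75, -0.0]
force: [-0.1, 0.3, -2.6]
grip_width: 0.177
grip_force: 88.8
time_s: 9.48
eef_pos: [636.2, 65.3, 66.1]
ee_rot: [0.0, 0.662, 0.75, 0.0]
force: [0.4, 1.1, -2.5]
grip_width: 0.175
grip_force: 88.8
t 9.47 pos [636.2  65.3  66.1] x [-0.124  0.992 -0.   ] z [ 0. -0. -1.] yawx 1.695 F [ 0.4  1.1 -2.5] M [-0.01  0.01 -0.04] w 0.175 gf 88.82821440696716 j [-0.081  0.687  1.286 -0.     1.168 -0.205]
shift tool [-29.1  -1.4   3.1] az 0.002 tilt fix [0. 0. 0.]
```

```bash
python3 -m jog '[{"tx":-8,"ty":-0.5,"tz":1,"ax":0,"ay":0,"az":0,"jaw":1},{"tx":-8,"ty":-0.5,"tz":1,"ax":0,"ay":0,"az":0,"jaw":1},{"tx":-6,"ty":0,"tz":0,"ax":0,"ay":0,"az":0,"jaw":1},{"tx":0,"ty":0,"tz":0,"ax":0,"ay":0,"az":0,"jaw":1}]'
python3 go.py 638.5 36.2 63 97
```

```text
time_s: 9.98
eef_pos: [638.1, 43.2, 64.1]
ee_rot: [0.0, 0.662, 0.75, -0.0]
force: [1.1, -0.8, -2.9]
grip_width: 0.174
grip_force: 88.8
t 9.97 pos [638.1  43.2  64.1] x [-0.124  0.992 -0.   ] z [ 0. -0. -1.] yawx 1.695 F [ 1.1 -0.8 -2.9] M [-0.15 -0.24  0.09] w 0.174 gf 88.8242553944292 j [-0.115  0.689  1.288 -0.     1.164 -0.239]
shift tool [-7.  -0.5  1.1] az 0.002 tilt fix [ 0.  0. -0.]
```

```bash
python3 -m jog '[{"tx":-4,"ty":0,"tz":0,"ax":0,"ay":0,"az":0,"jaw":1},{"tx":-3,"ty":0,"tz":0,"ax":0,"ay":0,"az":0,"jaw":1},{"tx":0,"ty":0,"tz":0,"ax":0,"ay":0,"az":0,"jaw":1}]'
python3 go.py 638.5 36.2 63 97
python3 - <<'E'
from m import *
np.set_printoptions(suppress=True,precision=1)
for cam in("top","side"):
    c=capture(cam); print(cam,proj(c,[647,-33.3,100]))
    for q in("spanner_jaw",): print(cam,q,[(r["conf"],atz(c,r["centre"],91)) for r in place_of(q,cam)[:1]])
    P=cloud(c)
    if cam=="top":
        m=(P[...,2]>92)&(P[...,2]<105)&(P[...,1]>-70)&(P[...,1]<45)&(abs(P[...,0]-640)<50); Q=P[m]; print(m.sum(),Q.min(0),Q.max(0))
E
```

```text
time_s: 10.35
eef_pos: [638.8, 36.7, 64.1]
ee_rot: [0.0, 0.662, 0.75, -0.0]
force: [1.6, -1.1, -2.7]
grip_width: 0.178
grip_force: 88.8
t 10.35 pos [638.8  36.7  64.1] x [-0.125  0.992 -0.   ] z [ 0. -0. -1.] yawx 1.696 F [ 1.6 -1.1 -2.7] M [-0.14 -0.26  0.1 ] w 0.178 gf 88.8076264000847 j [-0.125  0.69   1.287 -0.     1.165 -0.25 ]
shift tool [-0.5 -0.4  1.1] az 0.003 tilt fix [ 0.  0. -0.]
top [np.float64(317.5522337302253), np.float64(164.02278092185287)]
top spanner_jaw [(0.71, array([644.1, -35.8,  91. ]))]
110 [613.4 -57.7  92.1] [674.5  10.3 103.4]
side [np.float64(318.7735915416707), np.float64(217.41624315922985)]
side spanner_jaw [(0.81, array([651.3, -27.2,  91. ]))]
```

```bash
python3 -m jog '[{"tx":0,"ty":2.4,"tz":0.6,"ax":0,"ay":0,"az":0.035,"jaw":1},{"tx":0,"ty":0,"tz":0,"ax":0,"ay":0,"az":0,"jaw":1}]'
python3 -m jog '[{"tx":0,"ty":2.4,"tz":0,"ax":0,"ay":0,"az":0.035,"jaw":1},{"tx":0,"ty":0,"tz":0,"ax":0,"ay":0,"az":0,"jaw":1}]'
python3 go.py 646 36.7 63 90.6
```

```text
time_s: 10.8
eef_pos: [641.2, 37.4, 63.4]
ee_rot: [-0.0, 0.675, 0.738, -0.0]
force: [-0.1, -0.1, -1.6]
grip_width: 0.178
grip_force: 88.9
time_s: 11.05
eef_pos: [643.5, 37.5, 63.3]
ee_rot: [-0.0, 0.688, 0.726, -0.0]
force: [0.2, 0.1, -2.0]
grip_width: 0.179
grip_force: 88.8
t 11.05 pos [643.5  37.5  63.3] x [-0.054  0.999  0.   ] z [-0. -0. -1.] yawx 1.625 F [ 0.2  0.1 -2. ] M [-0.03 -0.03  0.02] w 0.179 gf 88.83960655890405 j [-0.123  0.701  1.269 -0.     1.172 -0.177]
shift tool [-1.   2.5  0.3] az 0.044 tilt fix [-0. -0.  0.]
```

```bash
python3 -m jog '[{"tx":-0.5,"ty":1.5,"tz":0,"ax":0,"ay":0,"az":0.022,"jaw":1},{"tx":0,"ty":0,"tz":0,"ax":0,"ay":0,"az":0,"jaw":1}]'
python3 -m jog '[{"tx":0,"ty":1.2,"tz":0,"ax":0,"ay":0,"az":0.02,"jaw":1},{"tx":0,"ty":0,"tz":0,"ax":0,"ay":0,"az":0,"jaw":1}]'
python3 go.py 646 36.7 63 90.6
```

```text
time_s: 11.3
eef_pos: [645.1, 37.0, 63.4]
ee_rot: [-0.0, 0.696, 0.719, -0.0]
force: [0.1, -0.0, -3.0]
grip_width: 0.175
grip_force: 88.8
time_s: 11.55
eef_pos: [646.4, 37.2, 63.5]
ee_rot: [0.0, 0.703, 0.712, 0.0]
force: [0.7, 0.8, -2.3]
grip_width: 0.176
grip_force: 88.8
t 11.55 pos [646.4  37.2  63.5] x [-0.013  1.    -0.   ] z [ 0. -0. -1.] yawx 1.584 F [ 0.7  0.8 -2.3] M [ 0.12 -0.16  0.07] w 0.176 gf 88.82510433890275 j [-0.123  0.706  1.259  0.     1.176 -0.136]
shift tool [-0.4 -0.4  0.5] az 0.002 tilt fix [ 0.  0. -0.]
```

```bash
python3 -m jog '[{"tx":0,"ty":0.8,"tz":0.5,"ax":0,"ay":0,"az":0.012,"jaw":1},{"tx":0,"ty":0,"tz":0,"ax":0,"ay":0,"az":0,"jaw":1}]'
python3 -m jog '[{"tx":0,"ty":0.8,"tz":0.5,"ax":0,"ay":0,"az":0.012,"jaw":1},{"tx":0,"ty":0,"tz":0,"ax":0,"ay":0,"az":0,"jaw":1}]'
python3 go.py 646 36.7 63 90.6
```

```text
time_s: 11.8
eef_pos: [647.1, 37.1, 63.2]
ee_rot: [0.0, 0.707, 0.707, 0.0]
force: [0.4, 1.0, 0.9]
grip_width: 0.173
grip_force: 89.1
time_s: 12.05
eef_pos: [647.1, 37.2, 63.1]
ee_rot: [-0.001, 0.711, 0.703, -0.001]
force: [-6.2, 0.3, 5.9]
grip_width: 0.18
grip_force: 90.1
t 12.05 pos [647.1  37.2  63.1] x [ 0.011  1.    -0.   ] z [-0.002 -0.    -1.   ] yawx 1.56 F [-6.2  0.3  5.9] M [-0.01  1.21  0.3 ] w 0.18 gf 90.11767578776926 j [-1.230e-01  7.090e-01  1.254e+00 -1.000e-03  1.180e+00 -1.120e-01]
shift tool [-0.5 -1.1  0.1] az -0.021 tilt fix [-0.002  0.     0.   ]
```

```bash
python3 -m jog '[{"tx":0,"ty":-0.6,"tz":-0.3,"ax":0,"ay":0,"az":-0.015,"jaw":1},{"tx":0,"ty":0,"tz":0,"ax":0,"ay":0,"az":0,"jaw":0.2},{"tx":0,"ty":0,"tz":0,"ax":0,"ay":0,"az":0,"jaw":0.2},{"tx":0,"ty":0,"tz":0,"ax":0,"ay":0,"az":0,"jaw":0.2},{"tx":0,"ty":0,"tz":-10,"ax":0,"ay":0,"az":0,"jaw":0.2}]' 
python3 -m jog '[{"tx":0,"ty":0,"tz":-30,"ax":0,"ay":0,"az":0,"jaw":-0.3},{"tx":0,"ty":0,"tz":-40,"ax":0,"ay":0,"az":0,"jaw":-0.3},{"tx":-25,"ty":0,"tz":0,"ax":0,"ay":0,"az":-0.1,"jaw":-0.3},{"tx":-30,"ty":-2,"tz":0,"ax":0,"ay":0,"az":0,"jaw":-0.3},{"tx":-15,"ty":-1,"tz":0,"ax":0,"ay":0,"az":0,"jaw":-0.3}]' 
python3 go.py 647 -33.3 90 96
```

```text
time_s: 12.68
eef_pos: [646.9, 37.2, 72.5]
ee_rot: [-0.001, 0.706, 0.708, -0.0]
force: [-0.7, 0.2, 0.9]
grip_width: 0.397
grip_force: 0.0
time_s: 13.3
eef_pos: [649.2, -34.2, 143.4]
ee_rot: [0.0, 0.67, 0.742, 0.0]
force: [-0.1, 0.0, -0.3]
grip_width: 0.65
grip_force: 0.0
t 13.3 pos [649.2 -34.2 143.4] x [-0.103  0.995 -0.   ] z [ 0.001 -0.    -1.   ] yawx 1.674 F [-0.1  0.  -0.3] M [ 0.04  0.   -0.06] w 0.65 gf 0.0 j [-0.232  0.637  1.162 -0.     1.342 -0.335]
shift tool [ 1.1 -2.1 53.4] az -0.002 tilt fix [0.001 0.    0.   ]
```

```bash
python3 -m jog '[{"tx":1,"ty":-2,"tz":0,"ax":0,"ay":0,"az":0,"jaw":-0.3},{"tx":0,"ty":0,"tz":25,"ax":0,"ay":0,"az":0,"jaw":-0.3},{"tx":0,"ty":0,"tz":18,"ax":0,"ay":0,"az":0,"jaw":-0.3},{"tx":0,"ty":0,"tz":9,"ax":0,"ay":0,"az":0,"jaw":-0.3},{"tx":0,"ty":0,"tz":0,"ax":0,"ay":0,"az":0,"jaw":-0.3}]' 
python3 go.py 647 -33.3 90 96
python3 - <<'E'
from m import *
c=capture("side"); s2=[cv2.resize(c["color"][170:245,270:370,::-1],(533,400),interpolation=cv2.INTER_CUBIC)]
cv2.imwrite("pics/jam.png",s2[0])
E
```

```text
time_s: 13.92
eef_pos: [646.8, -31.8, 90.5]
ee_rot: [-0.0, 0.669, 0.743, -0.0]
force: [-0.5, -0.7, 0.1]
grip_width: 0.648
grip_force: 0.0
t 13.93 pos [646.8 -31.8  90.5] x [-0.104  0.995  0.   ] z [-0.001  0.    -1.   ] yawx 1.675 F [-0.5 -0.7  0.1] M [ 0.02  0.01 -0.01] w 0.648 gf 0.0 j [-0.23   0.679  1.232  0.     1.231 -0.334]
shift tool [-1.5  0.   0.5] az -0.0 tilt fix [-0.001 -0.    -0.   ]
```

View pics/jam.png

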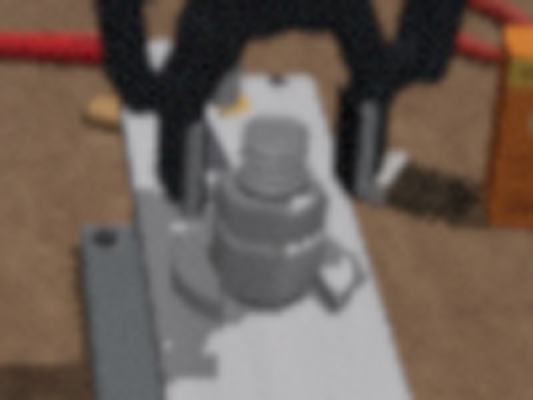

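The spanner head sits on the lower nut (crop (190,270) and (340,275)). The open fingers straddle the jam nut, with tips at about (190,212) and (370,200) in the crop. I'll close.

```bash
python3 -m jog '[{"tx":-1.5,"ty":0,"tz":0,"ax":0,"ay":0,"az":0,"jaw":-0.1},{"tx":0,"ty":0,"tz":0,"ax":0,"ay":0,"az":0,"jaw":1},{"tx":0,"ty":0,"tz":0,"ax":0,"ay":0,"az":0,"jaw":1},{"tx":0,"ty":0,"tz":0,"ax":0,"ay":0,"az":0,"jaw":1}]' 60
python3 go.py 647 -33.3 90 96
python3 - <<'E'
from m import *
np.set_printoptions(suppress=True,precision=1)
c=capture("side"); 
for z in(110,114,118,122,128): print(z,np.array(proj(c,[620,-44,z])))
cv2.imwrite("pics/jam2.png",cv2.resize(c["color"][185:235,280:360,::-1],(640,400),interpolation=cv2.INTER_CUBIC))
E
```

```text
time_s: 14.48
eef_pos: [647.9, -33.9, 91.9]
ee_rot: [0.001, 0.669, 0.743, 0.001]
force: [3.0, 0.1, 5.7]
grip_width: 0.4
grip_force: 60.5
t 14.47 pos [647.9 -33.9  91.9] x [-0.104  0.995 -0.001] z [ 0.003 -0.001 -1.   ] yawx 1.675 F [3.  0.1 5.7] M [-0.02 -0.42  0.03] w 0.4 gf 60.45279227888386 j [-0.232  0.678  1.23   0.     1.231 -0.336]
shift tool [ 0.6 -0.9  1.9] az -0.001 tilt fix [ 0.003  0.001 -0.   ]
110 [306.6 216.7]
114 [306.7 214.9]
118 [306.8 213.1]
122 [306.9 211.3]
128 [307.1 208.5]
```

View pics/jam2.png

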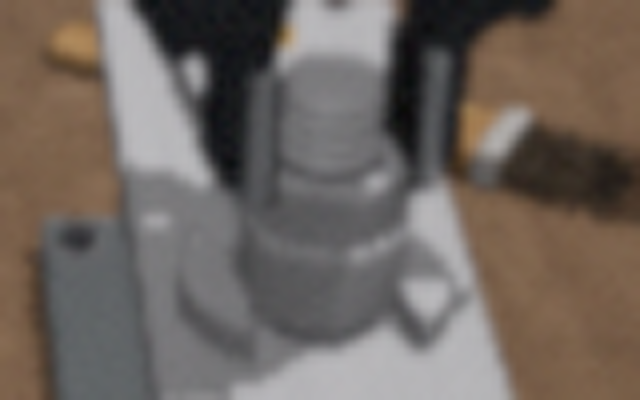

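```bash
python3 -m jog '[{"tx":0,"ty":0,"tz":0,"ax":0,"ay":0,"az":0,"jaw":0},{"tx":0,"ty":0,"tz":0,"ax":0,"ay":0,"az":0,"jaw":0},{"tx":0,"ty":0,"tz":5,"ax":0,"ay":0,"az":0,"jaw":0},{"tx":0,"ty":0,"tz":0,"ax":0,"ay":0,"az":0,"jaw":1},{"tx":0,"ty":0,"tz":0,"ax":0,"ay":0,"az":0,"jaw":1}]' 60
python3 -m jog '[{"tx":0,"ty":0,"tz":0,"ax":0,"ay":0,"az":0,"jaw":1},{"tx":0,"ty":0,"tz":0,"ax":0,"ay":0,"az":0,"jaw":1}]' 60
python3 go.py 647 -33.3 90 96
```

```text
time_s: 15.15
eef_pos: [647.8, -33.4, 85.3]
ee_rot: [0.001, 0.669, 0.743, 0.001]
force: [7.7, 1.0, -4.0]
grip_width: 0.402
grip_force: 63.6
time_s: 15.4
eef_pos: [647.8, -33.4, 85.3]
ee_rot: [0.001, 0.669, 0.743, 0.001]
force: [6.5, 0.9, -3.6]
grip_width: 0.402
grip_force: 63.6
t 15.4 pos [647.8 -33.4  85.3] x [-0.104  0.995  0.   ] z [ 0.002  0.    -1.   ] yawx 1.675 F [ 6.5  0.9 -3.6] M [ 0.1  -0.88 -0.04] w 0.402 gf 63.60096429940313 j [-2.320e-01  6.850e-01  1.236e+00  1.000e-03  1.219e+00 -3.360e-01]
shift tool [ 0.2 -0.8 -4.7] az -0.001 tilt fix [ 0.002 -0.    -0.   ]
```

```bash
python3 -m jog '[{"tx":0,"ty":0.7,"tz":0,"ax":0,"ay":0,"az":0,"jaw":1},{"tx":0,"ty":0,"tz":0.1,"ax":0,"ay":0,"az":0.1,"jaw":1},{"tx":0,"ty":0,"tz":0.1,"ax":0,"ay":0,"az":0.1,"jaw":1},{"tx":0,"ty":0,"tz":0.1,"ax":0,"ay":0,"az":0.1,"jaw":1},{"tx":0,"ty":0,"tz":0,"ax":0,"ay":0,"az":0,"jaw":1}]'
python3 go.py 647 -33.3 90 96
python3 -m jog '[{"tx":0,"ty":0,"tz":0.1,"ax":0,"ay":0,"az":0.1,"jaw":1},{"tx":0,"ty":0,"tz":0.1,"ax":0,"ay":0,"az":0.1,"jaw":1},{"tx":0,"ty":0,"tz":0.1,"ax":0,"ay":0,"az":0.1,"jaw":1},{"tx":0,"ty":0,"tz":0,"ax":0,"ay":0,"az":0,"jaw":1}]'
python3 go.py 647 -33.3 90 96
```

```text
time_s: 16.02
eef_pos: [647.7, -33.4, 85.0]
ee_rot: [-0.0, 0.773, 0.635, -0.0]
force: [1.8, 0.4, -2.4]
grip_width: 0.406
grip_force: 63.7
t 16.02 pos [647.7 -33.4  85. ] x [0.194 0.981 0.   ] z [-0.001  0.    -1.   ] yawx 1.376 F [ 1.8  0.4 -2.4] M [ 0.13 -0.28  0.  ] w 0.406 gf 63.732934263534844 j [-0.232  0.686  1.234  0.     1.222 -0.037]
shift tool [-0.  -0.7 -5. ] az -0.3 tilt fix [-0.001 -0.    -0.   ]
time_s: 16.52
eef_pos: [647.5, -33.4, 84.8]
ee_rot: [-0.0, 0.858, 0.513, -0.0]
force: [1.8, -0.0, -1.9]
grip_width: 0.403
grip_force: 63.7
t 16.52 pos [647.5 -33.4  84.8] x [ 0.474  0.881 -0.   ] z [-0.001  0.    -1.   ] yawx 1.077 F [ 1.8 -0.  -1.9] M [ 0.23 -0.18  0.04] w 0.403 gf 63.69714169297367 j [-0.232  0.686  1.235  0.     1.222  0.261]
shift tool [-0.2 -0.5 -5.2] az -0.598 tilt fix [-0.001  0.     0.   ]
```

```bash
python3 -m jog '[{"tx":0,"ty":0,"tz":0.1,"ax":0,"ay":0,"az":0.1,"jaw":1},{"tx":0,"ty":0,"tz":0.1,"ax":0,"ay":0,"az":0.1,"jaw":1},{"tx":0,"ty":0,"tz":0,"ax":0,"ay":0,"az":0,"jaw":1}]' >/dev/null
python3 go.py 647 -33.3 90 96|head -1 |cut -c1-170
python3 -m jog '[{"tx":0,"ty":0,"tz":0.1,"ax":0,"ay":0,"az":0.1,"jaw":1},{"tx":0,"ty":0,"tz":0,"ax":0,"ay":0,"az":0,"jaw":1}]'>/dev/null
python3 go.py 647 -33.3 90 96|head -1|cut -c1-170
```

```text
t 16.9 pos [647.5 -33.3  84.7] x [ 0.638  0.77  -0.   ] z [-0.001  0.    -1.   ] yawx 0.878 F [ 1.   1.6 -3.1] M [ 0.33 -0.05 -0.02] w 0.4 gf 63.67372035048902 j [-0.232 
t 17.15 pos [647.5 -33.3  84.6] x [ 0.712  0.703 -0.   ] z [-0.001  0.    -1.   ] yawx 0.779 F [-0.5  3.  -1.9] M [ 0.48  0.07 -0.01] w 0.404 gf 63.64396343473345 j [-0.2
```

```bash
python3 -m jog '[{"tx":0,"ty":0,"tz":0.1,"ax":0,"ay":0,"az":0.1,"jaw":1},{"tx":0,"ty":0,"tz":0,"ax":0,"ay":0,"az":0,"jaw":1}]'>/dev/null
python3 go.py 647 -33.3 90 96|head -1|cut -c1-170
```

```text
t 17.4 pos [647.4 -33.2  84.5] x [ 0.778  0.628 -0.   ] z [-0.001  0.001 -1.   ] yawx 0.679 F [-1.8  4.  -2.9] M [0.57 0.18 0.03] w 0.4 gf 63.628211952745914 j [-0.232  0
```

```bash
python3 -m jog '[{"tx":0,"ty":0,"tz":0.1,"ax":0,"ay":0,"az":0.1,"jaw":1},{"tx":0,"ty":0,"tz":0,"ax":0,"ay":0,"az":0,"jaw":1}]'>/dev/null
python3 go.py 647 -33.3 90 96|head -1|cut -c1-170
```

```text
t 17.65 pos [647.4 -33.2  84.4] x [ 0.837  0.547 -0.001] z [-0.001  0.001 -1.   ] yawx 0.579 F [-1.7  3.2 -4. ] M [0.72 0.35 0.05] w 0.404 gf 63.624629555270076 j [-0.232
```

```bash
python3 -m jog '[{"tx":0,"ty":0,"tz":0.1,"ax":0,"ay":0,"az":0.1,"jaw":1},{"tx":0,"ty":0,"tz":0,"ax":0,"ay":0,"az":0,"jaw":1}]'>/dev/null
python3 go.py 647 -33.3 90 96|head -1|cut -c1-170
```

```text
t 17.9 pos [647.4 -33.2  84.3] x [ 0.887  0.461 -0.001] z [-0.001  0.001 -1.   ] yawx 0.479 F [-2.1  4.5 -2.9] M [ 0.83  0.48 -0.01] w 0.405 gf 63.632193468511105 j [-0.2
```

```bash
python3 -m jog '[{"tx":0,"ty":0,"tz":0.1,"ax":0,"ay":0,"az":0.1,"jaw":1},{"tx":0,"ty":0,"tz":0,"ax":0,"ay":0,"az":0,"jaw":1}]'>/dev/null
python3 go.py 647 -33.3 90 96|head -1|cut -c1-170
```

```text
t 18.15 pos [647.4 -33.2  84.3] x [ 0.929  0.37  -0.001] z [-0.001  0.001 -1.   ] yawx 0.379 F [-1.6  5.3 -2.2] M [ 0.92  0.5  -0.  ] w 0.401 gf 63.65316990762949 j [-0.2
```

```bash
python3 -m jog '[{"tx":0,"ty":-0.4,"tz":0.1,"ax":0,"ay":0,"az":0.1,"jaw":1},{"tx":0,"ty":0,"tz":0,"ax":0,"ay":0,"az":0,"jaw":1}]'>/dev/null
python3 go.py 647 -33.3 90 96|head -1|cut -c1-170
```

```text
t 18.4 pos [647.4 -33.1  84.2] x [ 0.961  0.276 -0.001] z [-0.001  0.    -1.   ] yawx 0.279 F [-1.8  2.7 -4.1] M [0.7  0.47 0.02] w 0.405 gf 63.56989101972431 j [-0.232
```

```bash
python3 -m jog '[{"tx":0,"ty":0,"tz":0.1,"ax":0,"ay":0,"az":0.1,"jaw":1},{"tx":0,"ty":0,"tz":0,"ax":0,"ay":0,"az":0,"jaw":1}]'>/dev/null
python3 go.py 647 -33.3 90 96|head -1|cut -c1-170
```

```text
t 18.65 pos [647.4 -33.1  84.1] x [ 0.984  0.178 -0.001] z [-0.001  0.    -1.   ] yawx 0.179 F [-2.7  3.4 -4.1] M [0.78 0.45 0.02] w 0.404 gf 63.59675038140267 j [-0.232
```

```bash
python3 -m jog '[{"tx":0,"ty":0,"tz":0.1,"ax":0,"ay":0,"az":0.1,"jaw":1},{"tx":0,"ty":0,"tz":0,"ax":0,"ay":0,"az":0,"jaw":1}]'>/dev/null
python3 go.py 647 -33.3 90 96|head -1|cut -c1-170
```

```text
t 18.9 pos [647.4 -33.1  84. ] x [ 0.997  0.079 -0.001] z [-0.001  0.    -1.   ] yawx 0.079 F [-3.3  4.4 -4.1] M [0.86 0.52 0.04] w 0.406 gf 63.563706767745316 j [-0.231
```

```bash
python3 -m jog '[{"tx":0,"ty":-0.3,"tz":0.1,"ax":0,"ay":0,"az":0.1,"jaw":1},{"tx":0,"ty":0,"tz":0,"ax":0,"ay":0,"az":0,"jaw":1}]'>/dev/null
python3 go.py 647 -33.3 90 96|head -1|cut -c1-170
```

```text
t 19.15 pos [647.4 -33.   84. ] x [ 1.    -0.021 -0.001] z [-0.001 -0.    -1.   ] yawx -0.021 F [-3.5  3.1 -4.2] M [0.65 0.62 0.02] w 0.405 gf 63.56707673985511 j [-0.231
```

```bash
python3 -m jog '[{"tx":0,"ty":0,"tz":0.1,"ax":0,"ay":0,"az":0.1,"jaw":1},{"tx":0,"ty":0,"tz":0,"ax":0,"ay":0,"az":0,"jaw":1}]'>/dev/null
python3 go.py 647 -33.3 90 96|head -1|cut -c1-170
```

```text
t 19.4 pos [647.4 -33.   83.9] x [ 0.993 -0.121 -0.001] z [-0.001 -0.    -1.   ] yawx -0.121 F [-3.8  3.  -2.8] M [0.66 0.65 0.03] w 0.408 gf 63.52930293884128 j [-0.231
```

```bash
python3 -m jog '[{"tx":0,"ty":0,"tz":0.1,"ax":0,"ay":0,"az":0.08,"jaw":1},{"tx":0,"ty":0,"tz":0,"ax":0,"ay":0,"az":0,"jaw":1}]'>/dev/null
python3 go.py 647 -33.3 90 96|head -1|cut -c1-170
```

```text
t 19.65 pos [647.4 -32.9  83.8] x [ 0.98  -0.199 -0.001] z [-0.001  0.    -1.   ] yawx -0.201 F [-4.1  2.5 -3.6] M [0.68 0.67 0.06] w 0.401 gf 63.58934545889497 j [-0.231
```

```bash
python3 -m jog '[{"tx":0,"ty":0,"tz":0.1,"ax":0,"ay":0,"az":0.08,"jaw":1},{"tx":0,"ty":0,"tz":0,"ax":0,"ay":0,"az":0,"jaw":1}]'>/dev/null
python3 go.py 647 -33.3 90 96|head -1|cut -c1-170
```

```text
t 19.9 pos [647.5 -32.9  83.8] x [ 0.961 -0.277 -0.   ] z [-0. -0. -1.] yawx -0.281 F [-4.1  2.8 -3.7] M [0.73 0.69 0.17] w 0.407 gf 63.63240275066346 j [-0.231  0.687  1
```

```bash
python3 -m jog '[{"tx":0,"ty":0,"tz":0.1,"ax":0,"ay":0,"az":0.08,"jaw":1},{"tx":0,"ty":0,"tz":0,"ax":0,"ay":0,"az":0,"jaw":1}]'>/dev/null
python3 go.py 647 -33.3 90 96|head -1|cut -c1-170
```

```text
t 20.15 pos [647.5 -32.8  83.7] x [ 0.936 -0.353 -0.   ] z [-0. -0. -1.] yawx -0.36 F [-5.6  3.  -3.6] M [0.69 0.67 0.28] w 0.4 gf 63.6909685889259 j [-0.231  0.687  1.23
```

```bash
python3 -m jog '[{"tx":0,"ty":0,"tz":0.1,"ax":0,"ay":0,"az":0.06,"jaw":1},{"tx":0,"ty":0,"tz":0,"ax":0,"ay":0,"az":0,"jaw":1}]'>/dev/null
python3 go.py 647 -33.3 90 96|head -1|cut -c1-170
```

```text
t 20.4 pos [647.5 -32.8  83.7] x [ 0.913 -0.408 -0.   ] z [-0. -0. -1.] yawx -0.42 F [-5.5  3.5 -2.1] M [0.74 0.71 0.39] w 0.404 gf 63.74905045609921 j [-0.231  0.687  1.
```

```bash
python3 -m jog '[{"tx":0,"ty":0,"tz":0.05,"ax":0,"ay":0,"az":0.05,"jaw":1},{"tx":0,"ty":0,"tz":0,"ax":0,"ay":0,"az":0,"jaw":1}]'>/dev/null
python3 go.py 647 -33.3 90 96|head -1|cut -c1-170
python3 - <<'E'
from m import *
print([round(sense()["wrist_torque"][2],3)])
c=capture("side"); print(round(sense()["wrist_torque"][2],3))
cv2.imwrite("pics/tight.png",cv2.resize(c["color"][175:245,260:370,::-1],(660,420),interpolation=cv2.INTER_CUBIC))
E
```

```text
t 20.65 pos [647.5 -32.8  83.7] x [ 0.892 -0.452 -0.   ] z [-0. -0. -1.] yawx -0.469 F [-5.9  2.7 -1.8] M [0.73 0.62 0.54] w 0.404 gf 63.75296990387142 j [-0.231  0.687  
[np.float64(0.538)]
0.559
```

View pics/tight.png

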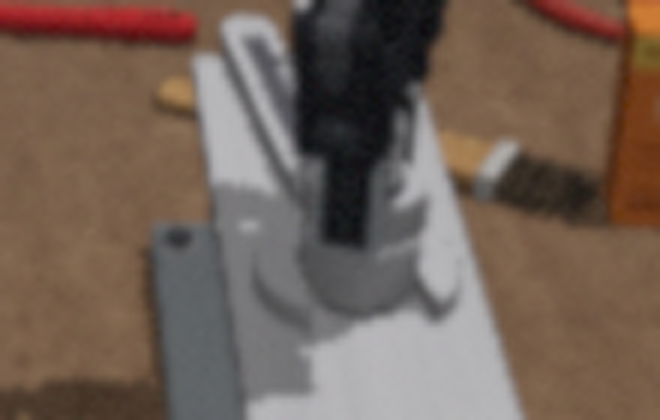

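Torque is about 0.55 N m, and the picture shows the spanner still on the stop nut (head at (360,290)), handle along (260,80). I'll release the jam nut and go back to the spanner handle.

```bash
python3 -m jog '[{"tx":0,"ty":0,"tz":0,"ax":0,"ay":0,"az":0,"jaw":-0.2},{"tx":0,"ty":0,"tz":0,"ax":0,"ay":0,"az":0,"jaw":-0.2},{"tx":0,"ty":0,"tz":-15,"ax":0,"ay":0,"az":0,"jaw":-0.2},{"tx":0,"ty":0,"tz":-25,"ax":0,"ay":0,"az":0,"jaw":-0.2},{"tx":0,"ty":0,"tz":-25,"ax":0,"ay":0,"az":0,"jaw":-0.2}]' 
python3 -m jog '[{"tx":0,"ty":0,"tz":0,"ax":0,"ay":0,"az":-0.18,"jaw":-0.2},{"tx":0,"ty":0,"tz":0,"ax":0,"ay":0,"az":-0.18,"jaw":-0.2},{"tx":0,"ty":0,"tz":0,"ax":0,"ay":0,"az":-0.18,"jaw":-0.2},{"tx":0,"ty":0,"tz":0,"ax":0,"ay":0,"az":-0.18,"jaw":-0.2},{"tx":0,"ty":0,"tz":0,"ax":0,"ay":0,"az":-0.18,"jaw":-0.2}]' >/dev/null
python3 -m jog '[{"tx":0,"ty":0,"tz":0,"ax":0,"ay":0,"az":-0.18,"jaw":-0.2},{"tx":0,"ty":0,"tz":0,"ax":0,"ay":0,"az":-0.18,"jaw":-0.2},{"tx":0,"ty":0,"tz":0,"ax":0,"ay":0,"az":-0.18,"jaw":-0.2},{"tx":0,"ty":0,"tz":0,"ax":0,"ay":0,"az":-0.18,"jaw":-0.2},{"tx":0,"ty":0,"tz":0,"ax":0,"ay":0,"az":-0.18,"jaw":-0.2}]' >/dev/null
python3 go.py 646.5 37.2 63.3 90.4
python3 - <<'E'
from m import *
np.set_printoptions(suppress=True,precision=1)
c=capture("side"); P=cloud(c)
m=(P[...,2]>92)&(P[...,2]<99)&(P[...,1]>20)&(P[...,1]<160)&(abs(P[...,0]-640)<40); Q=P[m]; print(m.sum())
for a,b in((20,50),(40,70),(70,100),(100,130)):
    h=Q[(Q[:,1]>a)&(Q[:,1]<b)]; print(len(h),h.mean(0),np.percentile(h[:,0],[5,95]))
E
```

```text
time_s: 21.32
eef_pos: [648.1, -33.2, 150.8]
ee_rot: [0.0, 0.972, -0.235, 0.001]
force: [-0.7, -0.4, -0.1]
grip_width: 0.602
grip_force: 0.0
t 22.57 pos [648.1 -33.2 150.1] x [ 0.237  0.971 -0.   ] z [ 0.002 -0.001 -1.   ] yawx 1.331 F [ 1.1  0.8 -0.1] M [ 0.   -0.02  0.01] w 0.601 gf 0.0 j [-0.231  0.628  1.159 -0.     1.352  0.008]
shift tool [ 68.  -18.4  86.8] az -0.246 tilt fix [0.002 0.    0.   ]
267
47 [645.1  39.4  95.7] [638.3 654.5]
68 [646.7  54.7  96.1] [638.  655.9]
64 [646.5  84.5  96.3] [638.  656.2]
82 [650.7 112.3  96.2] [637.4 667.3]
```

```bash
python3 -m jog '[{"tx":34,"ty":-9.2,"tz":0,"ax":0,"ay":0,"az":0,"jaw":-0.2},{"tx":34,"ty":-9.2,"tz":0,"ax":0,"ay":0,"az":-0.12,"jaw":-0.1},{"tx":0,"ty":0,"tz":30,"ax":0,"ay":0,"az":-0.12,"jaw":-0.1},{"tx":0,"ty":0,"tz":30,"ax":0,"ay":0,"az":0,"jaw":-0.1},{"tx":0,"ty":0,"tz":0,"ax":0,"ay":0,"az":0,"jaw":-0.1}]' 
python3 go.py 646.5 37.2 63.3 90.4
```

```text
time_s: 23.25
eef_pos: [645.6, 37.6, 87.6]
ee_rot: [-0.001, 0.71, 0.704, -0.001]
force: [0.7, 0.4, 0.2]
grip_width: 0.552
grip_force: 0.0
t 23.25 pos [645.6  37.6  87.6] x [0.008 1.    0.   ] z [-0.003  0.    -1.   ] yawx 1.563 F [0.7 0.4 0.2] M [-0.06  0.05 -0.02] w 0.552 gf 0.0 j [-0.123  0.681  1.236 -0.     1.227 -0.115]
shift tool [-0.4  1.  24.3] az -0.015 tilt fix [-0.003 -0.    -0.   ]
```

```bash
python3 -m jog '[{"tx":0,"ty":1,"tz":12,"ax":0,"ay":0,"az":-0.015,"jaw":-0.1},{"tx":0,"ty":0,"tz":11,"ax":0,"ay":0,"az":0,"jaw":-0.1},{"tx":0,"ty":0,"tz":0,"ax":0,"ay":0,"az":0,"jaw":-0.1}]' 
python3 -m jog '[{"tx":0,"ty":0,"tz":0,"ax":0,"ay":0,"az":0,"jaw":1},{"tx":0,"ty":0,"tz":0,"ax":0,"ay":0,"az":0,"jaw":1},{"tx":0,"ty":0,"tz":0,"ax":0,"ay":0,"az":0,"jaw":1},{"tx":0,"ty":0,"tz":0,"ax":0,"ay":0,"az":0,"jaw":1}]' 80
python3 go.py 646.5 37.2 63.3 90.4
```

```text
time_s: 23.62
eef_pos: [647.0, 37.5, 64.9]
ee_rot: [-0.0, 0.704, 0.71, -0.0]
force: [-0.3, 0.4, 0.1]
grip_width: 0.549
grip_force: 0.0
time_s: 24.12
eef_pos: [647.4, 37.5, 66.5]
ee_rot: [0.0, 0.704, 0.71, 0.0]
force: [-3.6, -0.9, 6.2]
grip_width: 0.154
grip_force: 78.3
t 24.12 pos [647.4  37.5  66.5] x [-0.009  1.    -0.   ] z [ 0.001 -0.    -1.   ] yawx 1.58 F [-3.6 -0.9  6.2] M [-0.05  0.64 -0.01] w 0.154 gf 78.29723428934813 j [-0.122  0.705  1.253 -0.     1.183 -0.131]
shift tool [-0.3 -0.9  3.2] az 0.002 tilt fix [0.001 0.    0.   ]
```

```bash
python3 -m jog '[{"tx":0,"ty":0,"tz":0,"ax":0,"ay":0,"az":0,"jaw":0},{"tx":0,"ty":0,"tz":0,"ax":0,"ay":0,"az":0,"jaw":0},{"tx":0,"ty":-0.5,"tz":2.5,"ax":0,"ay":0,"az":0,"jaw":0},{"tx":0,"ty":0,"tz":0,"ax":0,"ay":0,"az":0,"jaw":1},{"tx":0,"ty":0,"tz":0,"ax":0,"ay":0,"az":0,"jaw":1}]' 
python3 -m jog '[{"tx":0,"ty":0,"tz":0,"ax":0,"ay":0,"az":0,"jaw":1},{"tx":0,"ty":0,"tz":0,"ax":0,"ay":0,"az":0,"jaw":1}]' 80
python3 go.py 646.5 37.2 63.3 90.4
```

```text
time_s: 24.75
eef_pos: [647.1, 37.5, 63.2]
ee_rot: [0.0, 0.704, 0.71, 0.0]
force: [0.6, -0.1, 0.3]
grip_width: 0.181
grip_force: 78.2
time_s: 25.0
eef_pos: [647.1, 37.5, 63.3]
ee_rot: [0.0, 0.704, 0.71, 0.0]
force: [1.5, -0.5, 1.4]
grip_width: 0.182
grip_force: 78.3
t 25.0 pos [647.1  37.5  63.3] x [-0.009  1.    -0.   ] z [ 0.001 -0.    -1.   ] yawx 1.58 F [ 1.5 -0.5  1.4] M [ 0.04 -0.2   0.04] w 0.182 gf 78.30249667167664 j [-0.122  0.708  1.257  0.     1.176 -0.132]
shift tool [-0.3 -0.6 -0. ] az 0.002 tilt fix [0.001 0.    0.   ]
```

```bash
python3 -m jog '[{"tx":0,"ty":-2,"tz":-0.8,"ax":0,"ay":0,"az":-0.03,"jaw":1},{"tx":0,"ty":0,"tz":0,"ax":0,"ay":0,"az":0,"jaw":1}]' 
python3 -m jog '[{"tx":5,"ty":0,"tz":0,"ax":0,"ay":0,"az":0,"jaw":1},{"tx":5,"ty":0,"tz":0,"ax":0,"ay":0,"az":0,"jaw":1},{"tx":0,"ty":0,"tz":0,"ax":0,"ay":0,"az":0,"jaw":1}]'
python3 go.py 646.5 90 63.3 92
```

```text
time_s: 25.25
eef_pos: [644.6, 37.5, 63.5]
ee_rot: [-0.0, 0.693, 0.721, -0.0]
force: [2.8, 0.1, -3.0]
grip_width: 0.179
grip_force: 78.3
time_s: 25.62
eef_pos: [644.4, 47.3, 63.7]
ee_rot: [0.0, 0.693, 0.721, -0.0]
force: [1.9, -1.4, -2.9]
grip_width: 0.186
grip_force: 78.5
t 25.62 pos [644.4  47.3  63.7] x [-0.039  0.999 -0.   ] z [-0. -0. -1.] yawx 1.61 F [ 1.9 -1.4 -2.9] M [-0.34 -0.38  0.09] w 0.186 gf 78.46027851104736 j [-1.070e-01  7.040e-01  1.263e+00 -1.000e-03  1.175e+00 -1.460e-01]
shift tool [42.5  3.7  0.4] az 0.004 tilt fix [-0.  0.  0.]
```

```bash
python3 -m jog '[{"tx":12,"ty":0,"tz":0,"ax":0,"ay":0,"az":0,"jaw":1},{"tx":13,"ty":0,"tz":0,"ax":0,"ay":0,"az":0,"jaw":1},{"tx":13,"ty":0,"tz":0,"ax":0,"ay":0,"az":0,"jaw":1},{"tx":12,"ty":0,"tz":0,"ax":0,"ay":0,"az":0,"jaw":1},{"tx":0,"ty":0,"tz":-5,"ax":0,"ay":0,"az":0,"jaw":1}]' 
python3 -m jog '[{"tx":0,"ty":0,"tz":-25,"ax":0,"ay":0,"az":0,"jaw":1},{"tx":0,"ty":0,"tz":-30,"ax":0,"ay":0,"az":0,"jaw":1},{"tx":0,"ty":0,"tz":0,"ax":0,"ay":0,"az":0,"jaw":1}]'
python3 go.py 440 215 0 106
```

```text
time_s: 26.25
eef_pos: [641.0, 95.7, 67.0]
ee_rot: [-0.0, 0.693, 0.721, -0.003]
force: [-3.1, -11.1, -11.5]
grip_width: 0.179
grip_force: 85.7
time_s: 26.62
eef_pos: [643.5, 98.0, 125.9]
ee_rot: [0.002, 0.693, 0.721, 0.002]
force: [0.1, 0.4, -3.6]
grip_width: 0.181
grip_force: 79.6
t 26.62 pos [643.5  98.  125.9] x [-0.039  0.999 -0.   ] z [ 0.004 -0.    -1.   ] yawx 1.61 F [ 0.1  0.4 -3.6] M [ 0.01 -0.02 -0.04] w 0.181 gf 79.57619236556638 j [-0.028  0.65   1.185  0.     1.302 -0.068]
shift tool [ 124.9 -199.3  125. ] az -0.24 tilt fix [ 0.004  0.    -0.   ]
```

```bash
python3 -m jog '[{"tx":25,"ty":-41,"tz":0,"ax":0,"ay":0,"az":0,"jaw":1},{"tx":25,"ty":-41,"tz":0,"ax":0,"ay":0,"az":0,"jaw":1},{"tx":25,"ty":-41,"tz":0,"ax":0,"ay":0,"az":0,"jaw":1},{"tx":25,"ty":-41,"tz":0,"ax":0,"ay":0,"az":0,"jaw":1},{"tx":25,"ty":-41,"tz":0,"ax":0,"ay":0,"az":0,"jaw":1}]' 
python3 -m jog '[{"tx":0,"ty":0,"tz":40,"ax":0,"ay":0,"az":-0.12,"jaw":1},{"tx":0,"ty":0,"tz":40,"ax":0,"ay":0,"az":-0.12,"jaw":1},{"tx":0,"ty":0,"tz":40,"ax":0,"ay":0,"az":0,"jaw":1},{"tx":0,"ty":0,"tz":18,"ax":0,"ay":0,"az":0,"jaw":1},{"tx":0,"ty":0,"tz":0,"ax":0,"ay":0,"az":0,"jaw":1}]'
python3 go.py 440 215 -22 106
```

```text
time_s: 27.25
eef_pos: [430.5, 215.1, 122.5]
ee_rot: [-0.001, 0.693, 0.721, -0.001]
force: [0.8, 1.3, -1.6]
grip_width: 0.182
grip_force: 79.7
time_s: 27.88
eef_pos: [431.1, 214.2, -16.0]
ee_rot: [-0.001, 0.602, 0.799, -0.002]
force: [0.1, -0.0, -2.6]
grip_width: 0.178
grip_force: 79.7
t 27.88 pos [431.1 214.2 -16. ] x [-0.276  0.961  0.   ] z [-0.004 -0.001 -1.   ] yawx 1.85 F [ 0.1 -0.  -2.6] M [-0.02 -0.02  0.  ] w 0.178 gf 79.73894522565388 j [ 0.217  0.527  1.848  0.     0.77  -0.062]
shift tool [-1.7  8.8  6. ] az -0.0 tilt fix [-0.004 -0.     0.   ]
```

```bash
python3 -m jog '[{"tx":0,"ty":0,"tz":3,"ax":0,"ay":0,"az":0,"jaw":1},{"tx":0,"ty":0,"tz":2.5,"ax":0,"ay":0,"az":0,"jaw":1},{"tx":0,"ty":0,"tz":0,"ax":0,"ay":0,"az":0,"jaw":1}]'
python3 -m jog '[{"tx":0,"ty":0,"tz":0,"ax":0,"ay":0,"az":0,"jaw":0},{"tx":0,"ty":0,"tz":0,"ax":0,"ay":0,"az":0,"jaw":0},{"tx":0,"ty":0,"tz":0,"ax":0,"ay":0,"az":0,"jaw":0},{"tx":0,"ty":0,"tz":-15,"ax":0,"ay":0,"az":0,"jaw":0},{"tx":0,"ty":0,"tz":-40,"ax":0,"ay":0,"az":0,"jaw":0}]'
python3 -m jog '[{"tx":0,"ty":0,"tz":-50,"ax":0,"ay":0,"az":0,"jaw":0},{"tx":0,"ty":0,"tz":-50,"ax":0,"ay":0,"az":0,"jaw":0},{"tx":45,"ty":-20,"tz":0,"ax":0,"ay":0,"az":0,"jaw":0},{"tx":45,"ty":-20,"tz":0,"ax":0,"ay":0,"az":0,"jaw":0},{"tx":45,"ty":-20,"tz":0,"ax":0,"ay":0,"az":0,"jaw":0}]'
python3 - <<'E'
from m import *
np.set_printoptions(suppress=True,precision=1)
c=capture("top"); P=cloud(c); z=P[...,2]
m=((z>4)&(z<40)&(abs(P[...,0]-440)<70)&(P[...,1]>80)&(P[...,1]<270)); Q=P[m]; print("spanner",m.sum(),rect(Q),np.percentile(Q[:,2],[5,50,95]))
for lo,hi in((118,138),(140,160)):
    m=(z>lo)&(z<hi)&(abs(P[...,0]-645)<40)&(abs(P[...,1]+35)<40); print(lo,P[m].mean(0),m.sum(),rect(P[m]))
for cam in("top","side"):
    c=capture(cam)
    for q,h in(("spanner_jaw",5),("spanner_grip",5),("stop_nut_flat",100),("jam_nut",112),("seed_tin",0),("dibber",0),("soil_brush",0),("marker_red",0)): print(cam,q,[(r["conf"],atz(c,r["centre"],h)) for r in place_of(q,cam)[:1]])
E
```

```text
time_s: 28.25
eef_pos: [432.9, 214.4, -19.4]
ee_rot: [0.0, 0.602, 0.799, 0.0]
force: [-0.4, -0.0, -2.7]
grip_width: 0.181
grip_force: 79.7
time_s: 28.88
eef_pos: [431.9, 214.2, 35.8]
ee_rot: [-0.001, 0.602, 0.799, -0.001]
force: [1.3, 0.2, 0.2]
grip_width: 0.502
grip_force: 0.0
time_s: 29.5
eef_pos: [336.9, 328.7, 136.6]
ee_rot: [0.0, 0.602, 0.798, 0.001]
force: [0.7, -0.3, -1.3]
grip_width: 0.5
grip_force: 0.0
spanner 811 ((439.7393798828125, 175.33309936523438), (135.1533660888672, 189.5877227783203), 1.0198434591293335) [ 4.4  9.6 13.5]
118 [642.8 -31.8 127.3] 148 ((646.6234741210938, -33.166542053222656), (35.71436309814453, 38.956485748291016), 75.81099700927734)
140 [646.7 -33.1 150.7] 116 ((646.980224609375, -33.5892333984375), (22.474092483520508, 23.144386291503906), 45.66484069824219)
top spanner_jaw [(0.82, array([447.9, 143.7,   5. ]))]
top spanner_grip [(0.82, array([441. , 204.2,   5. ]))]
top stop_nut_flat [(0.66, array([668.6, -34. , 100. ]))]
top jam_nut [(0.45, array([641. , -39.7, 112. ]))]
top seed_tin [(0.88, array([433.2, -62.8,   0. ]))]
top dibber [(0.96, array([ 405.8, -209.8,    0. ]))]
top soil_brush [(0.82, array([720.3, 204.8,   0. ]))]
top marker_red [(0.88, array([596.4, 331.8,   0. ]))]
side spanner_jaw [(0.55, array([448.7, 144.6,   5. ]))]
side spanner_grip [(0.95, array([428.7, 218.9,   5. ]))]
side stop_nut_flat [(0.94, array([666.9, -33.7, 100. ]))]
side jam_nut [(0.6, array([643.2, -41.2, 112. ]))]
side seed_tin [(0.86, array([439.8, -61.5,   0. ]))]
side dibber [(0.97, array([ 407.2, -208.1,    0. ]))]
side soil_brush [(0.85, array([721.4, 201.3,   0. ]))]
side marker_red [(0.61, array([596., 327.,   0.]))]
```

```bash
python3 -c "
from rig import finish_job
print(finish_job())"
```

```text
the job is handed in; nothing more can be done
None
```

I tightened the jam nut to about 0.55 N m with the stop nut held, then laid the spanner flat on the table clear of the press; the stop nut may have crept clockwise a few degrees (I reckon up to about 6°, the detector read nearer 12°) while the spanner took up against the pin.

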